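# Move a bearing half on its dovetail carrier to the measuring fixture

## Task

Press the catch of the fixture that holds the bearing half so that its carrier springs loose, draw the carrier out, and slide it into the dovetail of the empty fixture until that catch clicks down behind the carrier's lip. Slide it home gently, without ramming it against the stop, let go, and leave everything else on the bench where it is.

Things in the scene. Friction and masses are not known exactly. Their poses are not given: they have to be found in the camera images.
- fixture_a: Fixture holding the carrier: blue cast block on the bench, x -125..125, y -45..45 mm in its own frame (origin on the bench, on the slide's centre line). Flat slide floor 35 above the bench. Own +x = direction a carrier slides IN; open mouth at -x. At the far end a dark stop unit (up to 62 high, x 22..100) has a sprung ejector pin and a rocker catch. Carrier origin starts at x = -20.
- mouth_a (a point): Middle of fixture_a's mouth, at floor height (own x = -60, 35 above the bench); axes as the fixture. From here flared guides narrow from 66 to 53 mm at x = -44; two steel rails follow, x -45..20, 9 high, undercut 30 degrees, 53 apart at the floor, 42.6 at the top. In front of it the floor is a bare apron to x = -125. The caught carrier comes out this way.
- pad_a (a point): Centre of the top of fixture_a's steel thumb pad (24 x 34 mm), 62 above the bench, at own x = 72. It is the far end of the rocker catch (pivot x = 38, ramped tooth x 6..10). Pressing it down 7 to 10 mm (4 to 10 N) lifts the tooth; in 0.5 s the ejector pushes the carrier 20 to 25 mm towards the mouth, where it stays in the rails, free of the tooth. The pad springs back.
- fixture_b: The empty fixture: block, rails, mouth, frame and heights as fixture_a, plus two brass levelling screws at the far end. Its stop unit (stop, ejector, catch) is clamped at an unknown setting, 0 to 36 mm further in (+x) than fixture_a's: caught, the carrier's origin is at x = -20 to +16, the stop 2 mm further in. Find it by feel. Over 25 N on its hard stop counts as ramming.
- mouth_b (a point): Middle of fixture_b's mouth at floor height (own x = -60, 35 above the bench), axes as the fixture; guides, rails (x -45..20) and apron as at mouth_a. The carrier is set down on the apron in front of it, nose towards +x, and slid in: 40 mm or more along the oiled ways (about 1 N), then against the ejector and the catch. The foot has 1.5 mm of play each side in the rails.
- carrier: Steel dovetail carrier with the bearing half bolted on, 0.24 to 0.39 kg. Origin: middle of the foot's underside; +x to the nose, which goes in first. Foot 80 long (x), 50 wide below, 10 high, sides sloping in 30 degrees to 38 wide. At the nose a cross lip, x 30..40, top 17 above the underside; behind it a low gap (x 4..30) into which the catch's tooth drops.
- bearing (a point): Centre of the bearing half, where to grasp the carrier: light-alloy block 44 (x) x 30 (y) x 38 high with a half-round bore, radius 15, along y in its top. It is 37 above the carrier's underside and 18 behind (-x of) the carrier's origin; the block spans 18 to 56 above the underside. Axes as the carrier; at the start as fixture_a.
- ejector_b (a joint): How far fixture_b's ejector pin is pushed in, m: 0 free, 0.022 with the carrier caught by the tooth, 0.024 against the hard stop. It resists with 3 N rising to 5.5 N, and is damped (50 N s/m: push at about 15 mm/s). From 0 to 0.008 the tooth's ramp adds several N; 8 to 13 N of push in all, then the stop. Let go before the click, the carrier is pushed back out.
- catch_a (a joint): Angle of fixture_a's rocker catch, rad: 0 tooth down (at rest, caught), 0.2 tooth clear of the lip, 0.30 end of travel.
- catch_b (a joint): Angle of fixture_b's rocker catch, rad: 0 tooth down, up to about 0.2 while the lip passes under the tooth.
- spare_half: Bystander: loose alloy bearing half without carrier, 48 x 32 x 40 high, origin under its centre.
- ring_gauge: Bystander: steel ring, 48 across, 14 high, lying flat, origin under its centre.
- oiler: Bystander: white bottle, 52 across, 130 high, standing, origin under its centre.
- driver: Bystander: screwdriver lying on the bench.
- brush: Bystander: brush lying on the bench.
- pin_gauge: Bystander: steel pin 24 across, 50 high, standing, origin under its centre.
Mind the look-alikes: they are no part of the job. What is shaped like the carrier but brown or yellow is not meant.

How it is judged (in metres and radians):
On the way, in this order (a step that is already met when the one before it is completed fails the run):
1. the catch of the loaded fixture is pressed (value of joint catch_a above 0.15 rad), for 0.05 s.
2. the carrier is drawn right out of the loaded fixture's rails (horizontal distance between bearing and fixture_a above 0.1 m), for 0.1 s.
At the end, for the whole second after the job is handed in: The carrier sits in the empty fixture's dovetail (within 5 mm of the centre line, along it within 0.08 rad, down on the slide), pressed against the ejector (in by more than 18 mm) and held by the dropped catch (below 0.06 rad), at rest and let go (value of joint ejector_b above 0.018 m and value of joint catch_b below 0.06 rad and y of bearing in the frame of fixture_b between -0.005 and 0.005 m and x of bearing in the frame of fixture_b above -0.046 m and z of bearing in the frame of fixture_b below 0.077 m and angle between the x axis of bearing and the x axis of fixture_b, either way round below 0.08 rad and velocity of joint ejector_b between -0.01 and 0.01 m/s); the robot touches nothing.
It fails at once if the carrier is rammed against the hard stop of the receiving fixture (contact force between carrier and stop_b_c0 above 25 N).
It fails at once if a bystander is moved by more than 30 mm (distance of any of spare_half, ring_gauge, oiler, driver, brush, pin_gauge from where it was at the start of the episode above 0.03 m).
It also fails if it takes over 64 s, if anything falls off the work surface, if the arm or the gripper's body presses on something with over 40 N, if the wrist force passes 120 N, or if a joint passes its speed limit or range.

## Robot

A 6-joint arm with a two-finger parallel gripper is mounted at the origin on the work surface. World frame = base frame: x ahead of the robot, y to its left, z up, the work surface at z = 0. Lengths are in mm, angles in rad, forces in N, time in s.
With the tool pointing down it reaches from about 350 to 775 mm from the base axis. Payload 7.3 kg.
Tool frame: the origin (TCP) lies at the very end of the fingers, on their centre line; the grasp point (between the pads) lies 19 mm behind it (bot.grasp_offset is the distance from the TCP to the grasp point, in mm); z points along the fingers, y is the direction in which the jaws open and shut (so a half turn about z gives the same grasp; the last joint's range is limited). The gripper opens to 92 mm and grips with 3 to 60 N. Pads are 19 mm wide; open, the fingers measure 130 mm over their backs; the gripper's body (75 mm by 190 mm) begins 47 mm behind the grasp point.
Start: joints at [-1.247, 0.342, 1.524, -0, 1.275, -0.146], TCP at [237.696, -468.13, 226.741] pointing down, gripper open.
Joint ranges: [-2.53, 2.53], [-0.77, 2.02], [0.04, 2.7], [-1, 4.14], [0.28, 2.66], [-3.11, 3.11]. Speed limits (rad/s): [2.57, 2.57, 3.14, 3.14, 3.14, 3.14].

## Interface

Orientations are given as [roll, pitch, yaw] about the fixed x, y, z axes, in that order (R = Rz(yaw) Ry(pitch) Rx(roll)).
In Python, from plant import bot gives the robot as it stands.
- The arm moves only by the tool servo_tool, never from a script. Its arguments are lists of equal length, an entry for each row: "angular": the turn, a rotation vector about the world's x, y, z in degrees, a list of three; "slide": the shift along the world's x, y, z in mm, a list of three; "grip": the opening, from -1 (shut) to 1 (fully open), so that 0 is half open. In form: {"angular": [[ax, ay, az], ...], "slide": [[dx, dy, dz], ...], "grip": [grip, ...]}. A call has 1 to 10 rows; each row is the pose to reach, as a shift and turn from the pose commanded when the call began; what a row does not reach only later rows make up. A row lasts 1/12 s, in which the tool goes at most 41.7 mm and 7.16 degrees, less where a joint would pass 70% of its speed; a pose out of reach is approached as far as the arm can. A call with a gripper value outside its range is refused whole. The fingers move at their own pace and stop on an object; the grip force is fixed at half the most. Time passes only in rows, so rows that repeat a pose let the fingers close. It gives the time, the measured TCP pose, the force and the opening at its end, in the units of the state.
- bot.get_obs(): the state, without advancing time (a new reading comes with each control period).
- bot.capture(name): name is "scene" or "side" or "wrist"; returns a dict with "img" (400x640x3 uint8, blue, green, red), "range_z" (400x640 float32, mm along the optical axis (not along the pixel's ray), 0 where there is no reading), "fov_y" (degrees; the focal length in pixels is half the picture's height over the tangent of half this angle, whatever the lens; pixels are square), "cx", "cy" (the principal point, pixels), "R" (3x3) and "t" (3): a world point X has camera coordinates R X + t; the wrist camera has in their place "T_tool_cam" (4x4, takes a point from camera to tool coordinates, whose origin is the TCP and whose axes are the flange's). Camera axes: x right, y down, z forward; pixel columns grow to the right and rows downward; lengths in mm; the calibration is good to about 2 mm. A picture is of the moment at which its call begins: read the wrist's pose just before it.
- bot.close_job(): hands the job in, once; it reports no verdict.
The state is a dict: "time": time; "joint_positions": joint angles; "dq": joint speeds; "tau": joint torques, N m; "tool_pos": TCP position; "tcp_rot": TCP orientation; "contact_force": force on the tool from outside, world axes, zero at the start; "moment": the same for the moment, N m; "grip_width": finger opening in mm.
Only numpy, scipy, OpenCV 4.12 (cv2) and the standard library are available. Lean on these libraries where they do the work, as an engineer would, in place of code of your own. Each camera call takes 0.05 s, during which the arm holds its last target.

## Working session

There is one attempt and no reset: what is moved stays moved. The work goes in short steps, Python scripts to look and compute and a tool call to move; the robot and the scene stay as the last step left them, time stands still between calls to the robot, and variables do not carry over. Pictures are saved under pics/ and viewed, and the job is handed in when it is done.

Besides the shell and the picture viewer there is one more tool, called after ">>>" as name(argument=value, ...) on one line, values as JSON. servo_tool: Moves the arm, as the interface text tells. Its arguments: {"type":"object","properties":{"angular":{"type":"array","items":{"type":"array","items":{"type":"number"}}},"slide":{"type":"array","items":{"type":"array","items":{"type":"number"}}},"grip":{"type":"array","items":{"type":"number"}}},"required":["angular","slide","grip"]}

```bash
mkdir -p pics; ls
python3 - <<'E'
from plant import bot
import cv2,numpy as np
o=bot.get_obs();print(o)
for n in ["scene","side","wrist"]:
    c=bot.capture(n); cv2.imwrite(f"pics/{n}0.png",c["img"]); np.savez(f"{n}0.npz",**c)
    print(n,c["fov_y"],c["cx"],c["cy"],c.get("R"),c.get("t"),c.get("T_tool_cam"))
E
```

```text
pics
{'time': 0.0, 'joint_positions': array([-1.24706217e+00,  3.42700404e-01,  1.52502851e+00,  1.72633079e-05,
        1.27540538e+00, -1.45996688e-01]), 'dq': array([-0.00100769, -0.00244621,  0.00114718, -0.0018256 , -0.00038371,
       -0.00046855]), 'tau': array([ 4.54001420e-04, -4.31236982e+01, -2.44220191e+01,  7.16251647e-02,
        5.60610322e-02, -1.18129392e-04]), 'tool_pos': array([ 237.5322052 , -467.72699064,  226.05254312]), 'tcp_rot': array([-3.14006982e+00, -2.40607466e-04,  4.69725622e-01]), 'contact_force': array([-0.59255857,  0.02578401,  0.00981148]), 'moment': array([ 0.08357376, -0.01334756,  0.00821797]), 'grip_width': 91.9685071325178}
scene 43.34538461368492 316.28711693498167 190.77010043819948 [[-0.69467255  0.71929025  0.00718153]
 [ 0.48298325  0.47380518 -0.73636664]
 [-0.53306399 -0.50806513 -0.6765446 ]] [ 362.87090745 -191.94849348 1721.84947227] None
side 53.48314796079915 317.2161653076 195.60297700829315 [[-0.99778635 -0.06612011  0.0071088 ]
 [-0.05475002  0.75608815 -0.65217571]
 [ 0.03774705 -0.65112122 -0.75803451]] [ 515.35719833   85.96537612 1061.20598588] None
wrist 70.54674137080707 318.5535472903085 197.7711579234527 None None [[-9.22942646e-05 -9.57851848e-01 -2.87262647e-01  7.79778125e+01]
 [ 9.99999994e-01 -1.07299483e-04  3.64918469e-05 -3.00588199e-01]
 [-6.57769167e-05 -2.87262642e-01  9.57851852e-01 -1.58067598e+02]
 [ 0.00000000e+00  0.00000000e+00  0.00000000e+00  1.00000000e+00]]
```

View pics/scene0.png

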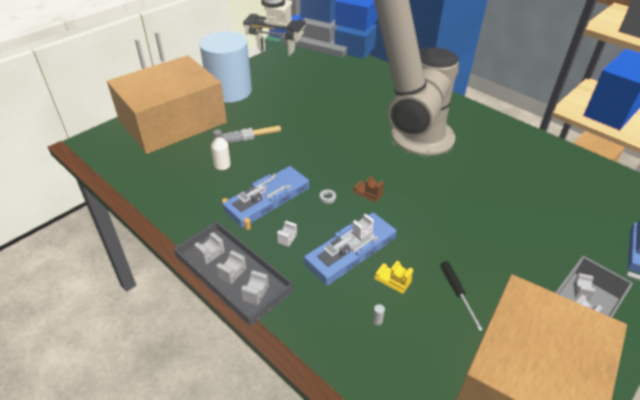

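View pics/side0.png

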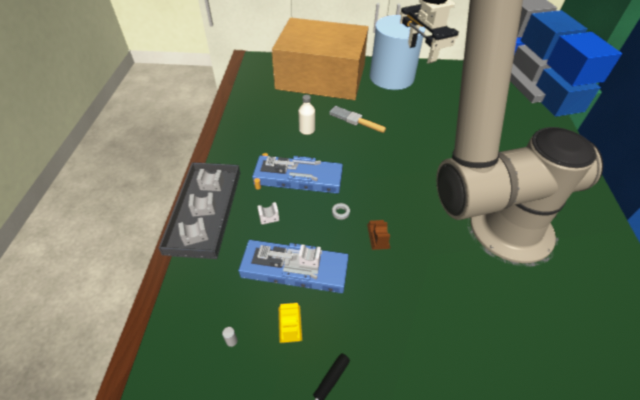

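View pics/wrist0.png

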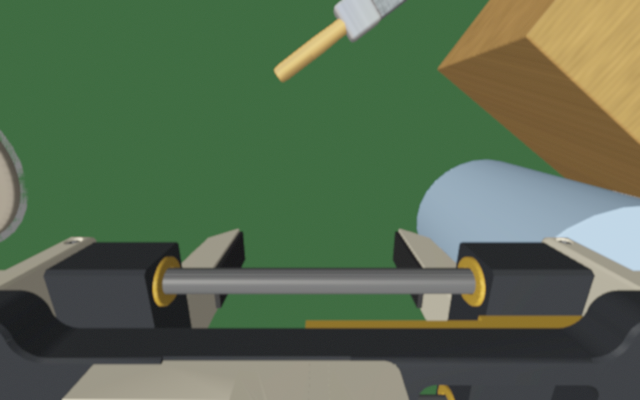

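```bash
cat > h.py <<'E'
import numpy as np,cv2
from scipy.spatial.transform import Rotation as Rn
def cloud(c,Twt=None):
    f=200/np.tan(np.radians(float(c["fov_y"])/2))
    z=c["range_z"];v,u=np.mgrid[:400,:640]
    P=np.stack([(u-c["cx"])/f*z,(v-c["cy"])/f*z,z],-1).astype(float)
    if Twt is None: W=(P-c["t"])@c["R"]   # R^T(P-t)
    else:
        T=Twt@c["T_tool_cam"]; W=P@T[:3,:3].T+T[:3,3]
    W[z<=0]=np.nan
    return W
def tool(o):
    T=np.eye(4);T[:3,:3]=Rn.from_euler('xyz',o["tcp_rot"]).as_matrix();T[:3,3]=o["tool_pos"];return T
def proj(c,X):
    f=200/np.tan(np.radians(float(c["fov_y"])/2));p=c["R"]@X+c["t"];return p[0]/p[2]*f+c["cx"],p[1]/p[2]*f+c["cy"]
E
python3 - <<'E'
from h import *
for n in ["side","scene"]:
    c=dict(np.load(n+"0.npz"));W=cloud(c);im=c["img"].astype(int)
    hsv=cv2.cvtColor(c["img"],cv2.COLOR_BGR2HSV)
    m=(hsv[...,0]>100)&(hsv[...,0]<122)&(hsv[...,1]>100)&(W[...,2]>-10)&(W[...,2]<60)&(W[...,0]>200)
    k,l,s,_=cv2.connectedComponentsWithStats(m.astype(np.uint8))
    for i in range(1,k):
        if s[i,4]<150: continue
        q=W[l==i]; t=q[np.abs(q[:,2]-35)<6]
        if len(t)<50: continue
        print(n,s[i],np.nanmedian(q[:,2]),len(t),cv2.minAreaRect(t[:,:2].astype(np.float32)),'all',cv2.minAreaRect(q[:,:2].astype(np.float32)), t[:,2].mean())
    b=W[...,2]; print(n,'bench z',np.nanmedian(b[(hsv[...,0]>55)&(hsv[...,0]<85)&(abs(b)<30)]))
E
```

```text
side [ 252  156   91   37 1718] 34.79862839839161 1184 ((581.6997680664062, -136.47198486328125), (92.63447570800781, 249.8053741455078), 87.06440734863281) all ((589.7310791015625, -140.31527709960938), (113.42109680175781, 271.7720947265625), 80.07340240478516) 35.39935006293587
side [ 239  240  109   53 2440] 35.34347306663783 1792 ((561.2883911132812, 167.34161376953125), (94.20885467529297, 250.0440216064453), 83.82084655761719) all ((565.8346557617188, 155.86968994140625), (115.87344360351562, 261.2786560058594), 84.03495788574219) 35.49114037977599
side bench z 1.0096930297386844
scene [ 225  167   83   53 1042] 32.692309344987606 730 ((588.2530517578125, -136.8695068359375), (90.4037094116211, 244.51580810546875), 85.50106048583984) all ((588.1326293945312, -135.66871643066406), (91.7777099609375, 244.90673828125), 85.85277557373047) 33.83875102726014
scene [327 230  68  53 317] 25.137337967077784 93 ((571.5098876953125, 211.17306518554688), (6.165502548217773, 239.71624755859375), 85.14140319824219) all ((571.8671264648438, 210.20953369140625), (7.35274076461792, 240.5701141357422), 84.35806274414062) 32.711374808355
scene bench z -0.8524359398052082
```

>>> servo_tool(angular=[[0,0,-31],[0,0,-31],[0,0,-31],[0,0,-31],[0,0,-31],[0,0,-31],[0,0,-31],[0,0,-31],[0,0,-31],[0,0,-31]], slide=[[250,330,30],[250,330,30],[250,330,30],[250,330,30],[250,330,30],[250,330,30],[250,330,30],[250,330,30],[250,330,30],[250,330,30]], grip=[1,1,1,1,1,1,1,1,1,1])

```text
time: 0.98
tool_pos: [480.9, -146.2, 255.9]
tcp_rot: [3.141, 0.0, -0.071]
contact_force: [1.8, -0.9, 0.2]
grip_width: 92.1
```

>>> servo_tool(angular=[[0,0,0],[0,0,0],[0,0,0],[0,0,0],[0,0,0]], slide=[[0,0,0],[0,0,0],[0,0,0],[0,0,0],[0,0,0]], grip=[1,1,1,1,1])

```text
time: 1.4
tool_pos: [479.4, -149.5, 255.7]
tcp_rot: [3.141, 0.001, -0.074]
contact_force: [-0.5, 0.3, -0.3]
grip_width: 92.1
```

```bash
cat > snap.py <<'E'
import sys
from plant import bot
from h import *
o=bot.get_obs(); c=bot.capture("wrist"); n=sys.argv[1]
cv2.imwrite(f"pics/{n}.png",c["img"]); np.savez(n+".npz",T=tool(o),**c)
print(o["time"],o["tool_pos"],o["tcp_rot"],o["contact_force"],o["grip_width"])
E
python3 snap.py wB
```

```text
1.4 [ 479.35008911 -149.46175275  255.68017358] [ 3.14141537e+00  5.35272307e-04 -7.35854469e-02] [-0.5245837   0.25648263 -0.29483802] 92.10645992247028
```

View pics/wB.png

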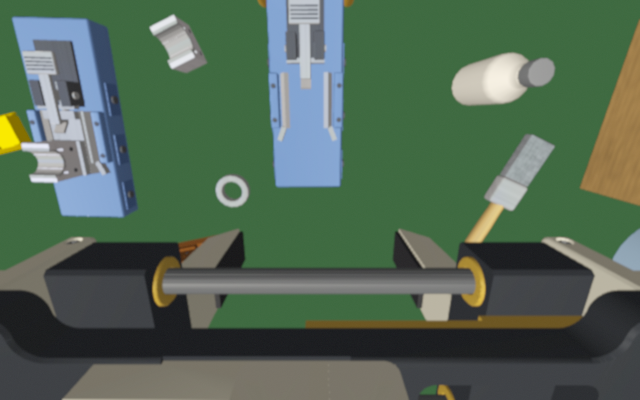

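>>> servo_tool(angular=[[0,0,0],[0,0,0],[0,0,0],[0,0,0],[0,0,0],[0,0,0],[0,0,0],[0,0,0],[0,0,0],[0,0,0]], slide=[[-15,320,0],[-15,320,0],[-15,320,0],[-15,320,0],[-15,320,0],[-15,320,0],[-15,320,0],[-15,320,0],[-15,320,0],[-15,320,0]], grip=[0,-1,-1,-1,-1,-1,-1,-1,-1,-1])

```text
time: 2.28
tool_pos: [465.0, 172.3, 255.7]
tcp_rot: [3.141, 0.0, -0.07]
contact_force: [0.9, -0.5, -0.3]
grip_width: 30.0
```

>>> servo_tool(angular=[[0,0,0],[0,0,0],[0,0,0]], slide=[[0,0,0],[0,0,0],[0,0,0]], grip=[-1,-1,-1])

```text
time: 2.53
tool_pos: [465.4, 170.4, 255.9]
tcp_rot: [3.141, -0.0, -0.074]
contact_force: [0.1, 0.4, 0.0]
grip_width: 9.9
```

```bash
python3 snap.py wA
```

```text
2.5333 [465.43852926 170.41725346 255.90183335] [ 3.14132851e+00 -1.24700344e-04 -7.36611840e-02] [0.14749715 0.4192279  0.0038158 ] 9.929540408105987
```

View pics/wA.png

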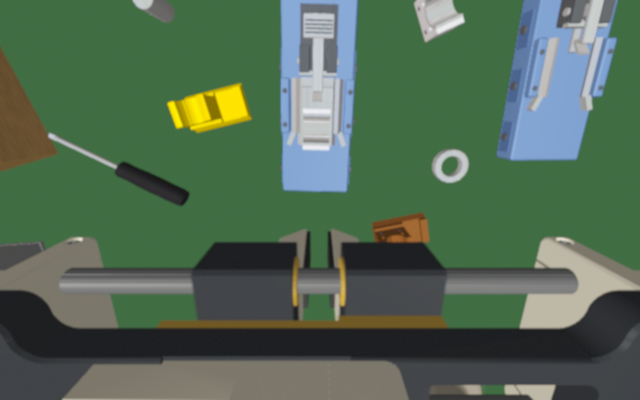

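```bash
cat > fit.py <<'E'
from h import *
from scipy.optimize import least_squares
def fit(n,comp_x,prior):
    c=dict(np.load(n+".npz"));W=cloud(c,c["T"]);hsv=cv2.cvtColor(c["img"],cv2.COLOR_BGR2HSV)
    m=(hsv[...,0]>100)&(hsv[...,0]<122)&(hsv[...,1]>80)&(abs(W[...,2]-35)<5)
    px,py,a=prior; C,S=np.cos(a),np.sin(a)
    # iterate: transform to fixture frame, side extents per x-bin
    for it in range(4):
        C,S=np.cos(a),np.sin(a)
        X=(W[...,0]-px)*C+(W[...,1]-py)*S; Y=-(W[...,0]-px)*S+(W[...,1]-py)*C
        k=m&(abs(X)<140)&(abs(Y)<60)
        xs,lo,hi=[],[],[]
        for b in np.arange(-115,60,5):
            s=k&(X>=b)&(X<b+5)
            if s.sum()<10: continue
            xs.append(b+2.5);lo.append(np.percentile(Y[s],1));hi.append(np.percentile(Y[s],99))
        xs=np.array(xs);lo=np.array(lo);hi=np.array(hi)
        ok=(hi-lo)>84
        p=np.polyfit(xs[ok],(lo+hi)[ok]/2,1)
        near=np.percentile(X[k&(abs(Y)<35)],0.3)
        a+=np.arctan(p[0]); px+= -S*p[1]+C*(near+125); py+=C*p[1]+S*(near+125)
    print(n,'origin',px,py,'yaw',a,'width',np.median((hi-lo)[ok]),ok.sum(),'z',np.nanmedian(W[...,2][k]),'far',np.percentile(X[k],99.9),'resid',np.std((lo+hi)[ok]/2-np.polyval(p,xs[ok])))
    return X,Y,W,c,k
if __name__=="__main__":
    X,Y,W,c,k=fit("wA",0,(561,167,-.1))
    s=(abs(Y)<50)&(W[...,2]>85)&(abs(X)<60)
    print('bearing top',X[s].min(),X[s].max(),Y[s].min(),Y[s].max(),np.percentile(W[...,2][s],90))
    for lo in range(-125,120,10):
        s=(X>lo)&(X<lo+10)&(abs(Y)<8); print(lo,np.nanmedian(W[...,2][s]).round(1),end='; ')
    for lo in range(-45,45,6):
        s=(X>66)&(X<78)&(Y>lo)&(Y<lo+6); print('y',lo,np.nanmedian(W[...,2][s]).round(1),end='; ')
    print()
    X,Y,W,c,k=fit("wB",0,(582,-136,-.06))
    for lo in range(-125,120,6):
        s=(X>lo)&(X<lo+6)&(abs(Y)<5); print(lo,np.nanmedian(W[...,2][s]).round(1),end='; ')
    fit("wA",0,(582,-136,-.06)); fit("wB",0,(561,167,-.1))
E
python3 fit.py
```

```text
wA origin 564.8366677548258 165.26292981436194 yaw -0.09935733798198132 width 87.80896413089637 22 z 34.98133809166609 far 104.30437742812873 resid 0.22629569857146958
bearing top -59.98973604862601 -16.87951589263332 -14.937818278840917 14.726982921213374 92.14794084889446
-125 34.7; -115 35.6; -105 269.6; -95 277.3; -85 348.0; -75 362.8; -65 337.3; -55 83.0; -45 77.4; -35 80.7; -25 91.2; -15 45.2; -5 53.8; 5 59.7; 15 59.6; 25 59.9; 35 59.7; 45 59.9; 55 61.0; 65 61.9; 75 61.7; 85 39.1; 95 37.8; 105 nan; 115 nan; y -45 34.9; y -39 35.3; y -33 35.2; y -27 35.4; y -21 39.5; y -15 61.9; y -9 62.1; y -3 61.9; y 3 61.8; y 9 61.9; y 15 40.0; y 21 35.3; y 27 35.1; y 33 35.0; y 39 34.9; 
wB origin 585.9368274911628 -141.41489878904827 yaw -0.06906169241183185 width 87.93888396139207 22 z 34.9542041480488 far 97.18632176610727 resid 0.20523515243484547
-125 34.7; -119 35.3; -113 35.1; -107 35.0; -101 35.0; -95 34.5; -89 34.8; -83 363.7; -77 337.1; -71 34.9; -65 35.2; -59 34.7; -53 35.1; -47 35.0; -41 35.0; -35 35.1; -29 35.3; -23 35.0; -17 35.1; -11 35.2; -5 35.4; 1 56.1; 7 54.0; 13 60.0; 19 59.9; 25 59.9; 31 60.2; 37 60.1; 43 59.7; 49 60.0; 55 60.0; 61 60.3; 67 61.8; 73 62.0; 79 62.0; 85 61.9; 91 nan; 97 nan; 103 nan; 109 nan; 115 nan; wA origin 586.137601531693 -140.05825178748853 yaw -0.06897650028082834 width 88.13610445043744 19 z 34.828613060833504 far 60.14819484217433 resid 0.3474867107714915
wB origin 565.1324265225312 163.9021826967877 yaw -0.09919924941281186 width 87.75223587292578 12 z 34.97587930012918 far 123.14014840402258 resid 0.3872339856410058
  return np.nanmean(a, axis, out=out, keepdims=keepdims)
```

>>> servo_tool(angular=[[0,0,-1.5],[0,0,-1.5],[0,0,-1.5],[0,0,-1.5],[0,0,-1.5],[0,0,-1.5],[0,0,-1.5],[0,0,-1.5],[0,0,-1.5],[0,0,-1.5]], slide=[[60,-4,-10],[120,-8,-20],[171,-12.4,-60],[171,-12.4,-100],[171,-12.4,-130],[171,-12.4,-160],[171,-12.4,-175],[171,-12.4,-181],[171,-12.4,-181],[171,-12.4,-181]], grip=[-1,-1,-1,-1,-1,-1,-1,-1,-1,-1])

```text
time: 3.42
tool_pos: [636.9, 159.1, 76.5]
tcp_rot: [-3.141, -0.002, -0.098]
contact_force: [0.4, -0.1, 1.0]
grip_width: 0.4
```

```bash
python3 snap.py p1
```

```text
3.4167 [636.92143784 159.1072476   76.45410334] [-3.14121314e+00 -1.78906879e-03 -9.80823757e-02] [ 0.40216417 -0.11196668  0.96900636] 0.41547476375417813
```

View pics/p1.png

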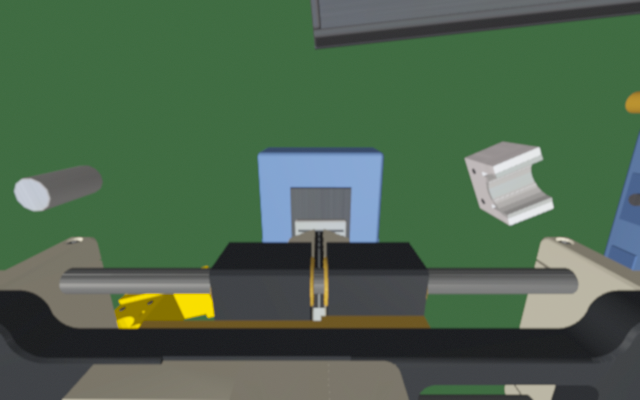

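>>> servo_tool(angular=[[0,0,0],[0,0,0],[0,0,0],[0,0,0],[0,0,0],[0,0,0],[0,0,0],[0,0,0],[0,0,0],[0,0,0]], slide=[[0,0,-5],[0,0,-10],[0,0,-13],[0,0,-16],[0,0,-19],[0,0,-22],[0,0,-23.5],[0,0,-23.5],[0,0,-23.5],[0,0,-23.5]], grip=[-1,-1,-1,-1,-1,-1,-1,-1,-1,-1])

```text
time: 4.3
tool_pos: [638.8, 159.4, 53.4]
tcp_rot: [-3.141, -0.007, -0.098]
contact_force: [4.4, -0.8, 6.6]
grip_width: 0.7
```

>>> servo_tool(angular=[[0,0,0],[0,0,0],[0,0,0],[0,0,0],[0,0,0],[0,0,0]], slide=[[0,0,0],[0,0,0],[0,0,0],[0,0,0],[0,0,0],[0,0,0]], grip=[-1,-1,-1,-1,-1,-1])

```text
time: 4.8
tool_pos: [638.8, 159.4, 53.4]
tcp_rot: [-3.141, -0.007, -0.098]
contact_force: [4.0, -0.8, 6.6]
grip_width: 0.2
```

Run:
```python
from plant import bot
import cv2,numpy as np
c=bot.capture("side"); cv2.imwrite("pics/side1.png",cv2.resize(c["img"][220:310,200:400],None,fx=4,fy=4)); np.savez("side1.npz",**c)
print(bot.get_obs())
```

```text
{'time': 4.85, 'joint_positions': array([ 1.28472298e-01,  7.42181891e-01,  1.33396528e+00, -6.99011888e-04,
        1.05860043e+00,  1.79713127e+00]), 'dq': array([-0.00027294, -0.00068247, -0.0001783 , -0.00121557,  0.00102936,
       -0.00112457]), 'tau': array([ 1.22167423e+00, -5.46996868e+01, -1.76621318e+01,  3.89059279e-01,
        1.16374400e+00,  3.96144940e-03]), 'tool_pos': array([638.804216  , 159.36260604,  53.43610662]), 'tcp_rot': array([-3.14065263, -0.00680762, -0.09752535]), 'contact_force': array([ 4.39801954, -0.25243387,  6.34796879]), 'moment': array([-0.07835177, -0.68642722,  0.02031996]), 'grip_width': 0.42995800648285076}
```

View pics/side1.png

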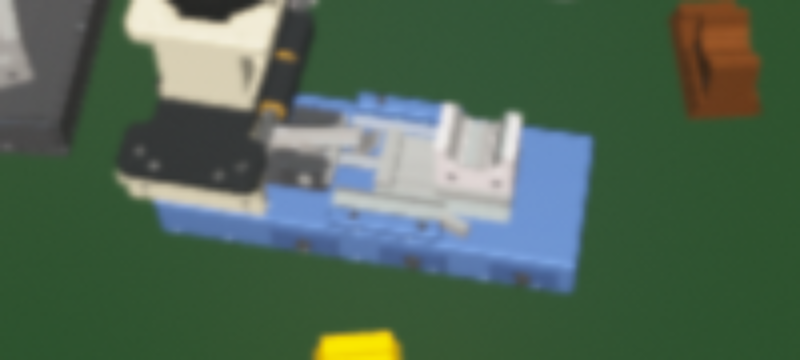

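>>> servo_tool(angular=[[0,0,0],[0,0,0],[0,0,0],[0,0,0],[0,0,0],[0,0,0],[0,0,0],[0,0,0],[0,0,0],[0,0,0]], slide=[[0,0,15],[0,0,40],[-5,0,75],[-40,3,110],[-80,6,140],[-120,10,165],[-160,14,165],[-174,16,165],[-174,16,165],[-174,16,165]], grip=[-1,-1,-1,0,0,0,0,0,0,0])

```text
time: 5.68
tool_pos: [461.2, 175.8, 217.2]
tcp_rot: [-3.141, -0.001, -0.096]
contact_force: [0.7, -0.1, 0.7]
grip_width: 42.3
```

```bash
python3 snap.py wA2; sed -i 's/^if __name__.*/&\n  pass\nif 0:/' fit.py
python3 - <<'E'
from fit import *
X,Y,W,c,k=fit("wA2",0,(565,165,-.1))
s=(abs(Y)<50)&(W[...,2]>80)&(W[...,2]<100)&(X<0)&(X>-110)
cc=cv2.minAreaRect(np.stack([X[s],Y[s]],-1).astype(np.float32))
print('bearing top',X[s].min(),X[s].max(),Y[s].min(),Y[s].max(),np.percentile(W[...,2][s],90),cc)
E
```

```text
5.6833 [461.24782881 175.79612147 217.22353805] [-3.14125847e+00 -1.46212310e-03 -9.61550140e-02] [ 0.70656304 -0.12482742  0.73519469] 42.29918429333411
wA2 origin 564.952829627764 165.30823282974137 yaw -0.09899419689301918 width 88.39161972639977 22 z 34.92361783004492 far 86.59509037161045 resid 0.2447083055384062
bearing top -83.31120629418413 -39.66813952340098 -15.02882074415105 14.875572287394471 91.8756778325814 ((-61.48488235473633, -0.07114315032958984), (43.643821716308594, 29.900819778442383), 0.023938285186886787)
```

View pics/wA2.png

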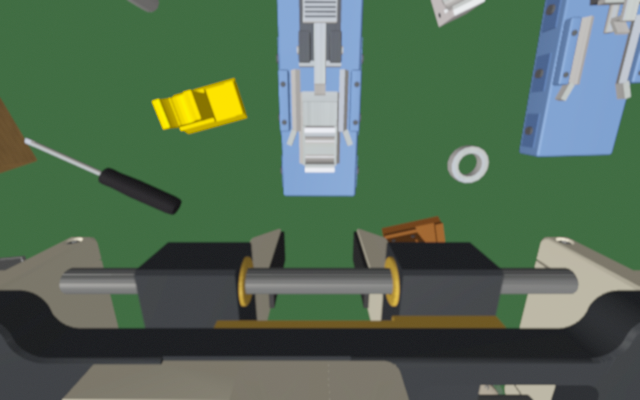

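>>> servo_tool(angular=[[0,0,0],[0,0,0],[0,0,0],[0,0,0],[0,0,0],[0,0,0],[0,0,0],[0,0,0],[0,0,0],[0,0,0]], slide=[[30,-3,-10],[42.6,-4.5,-35],[42.6,-4.5,-70],[42.6,-4.5,-100],[42.6,-4.5,-112],[42.6,-4.5,-112],[42.6,-4.5,-112],[42.6,-4.5,-112],[42.6,-4.5,-112],[42.6,-4.5,-112]], grip=[0,0,0,0,0,0,0,0,0,0])

```text
time: 6.57
tool_pos: [505.7, 171.1, 105.6]
tcp_rot: [-3.141, -0.003, -0.097]
contact_force: [0.6, 0.3, -0.5]
grip_width: 46.0
```

>>> servo_tool(angular=[[0,0,0],[0,0,0],[0,0,0],[0,0,0],[0,0,0],[0,0,0]], slide=[[-2,0,-15],[-2,0,-30],[-2,0,-44],[-2,0,-51],[-2,0,-54],[-2,0,-54]], grip=[0,0,0,0,0,0])

```text
time: 7.07
tool_pos: [502.8, 171.0, 50.4]
tcp_rot: [3.142, 0.0, -0.097]
contact_force: [-0.2, 0.2, -0.3]
grip_width: 45.5
```

>>> servo_tool(angular=[[0,0,0],[0,0,0],[0,0,0],[0,0,0],[0,0,0],[0,0,0],[0,0,0],[0,0,0]], slide=[[0,0,0],[0,0,0],[0,0,0],[0,0,0],[0,0,0],[0,0,0],[0,0,0],[0,0,0]], grip=[-0.4,-0.7,-1,-1,-1,-1,-1,-1])

```text
time: 7.73
tool_pos: [503.4, 171.1, 51.2]
tcp_rot: [-3.141, -0.002, -0.097]
contact_force: [0.4, 0.2, 6.2]
grip_width: 36.5
```

>>> servo_tool(angular=[[0,0,0],[0,0,0],[0,0,0],[0,0,0]], slide=[[0,0,0],[0,0,0],[0,0,2],[0,0,5]], grip=[0,0,0,0])

```text
time: 8.07
tool_pos: [502.2, 170.8, 55.0]
tcp_rot: [3.141, 0.001, -0.097]
contact_force: [0.0, 0.1, 0.2]
grip_width: 45.6
```

```bash
python3 snap.py g1
python3 - <<'E'
from plant import bot
import cv2,numpy as np
c=bot.capture("side"); cv2.imwrite("pics/side2.png",cv2.resize(c["img"][220:310,220:380],None,fx=5,fy=5));
E
```

```text
8.0667 [502.24944745 170.84195688  55.04841084] [ 3.14113841e+00  1.26504767e-03 -9.74383858e-02] [0.0213711  0.13830889 0.17158583] 45.58678883219214
```

View pics/g1.png

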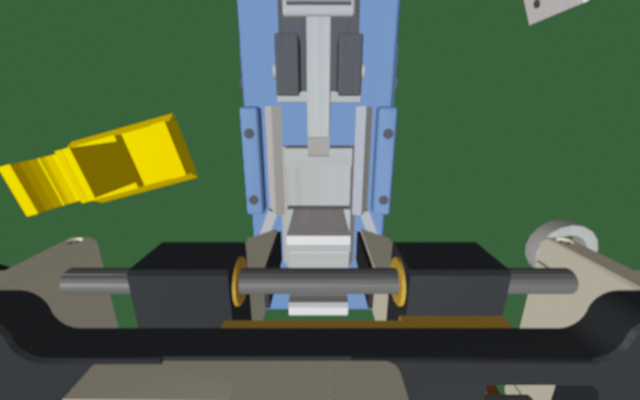

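View pics/side2.png

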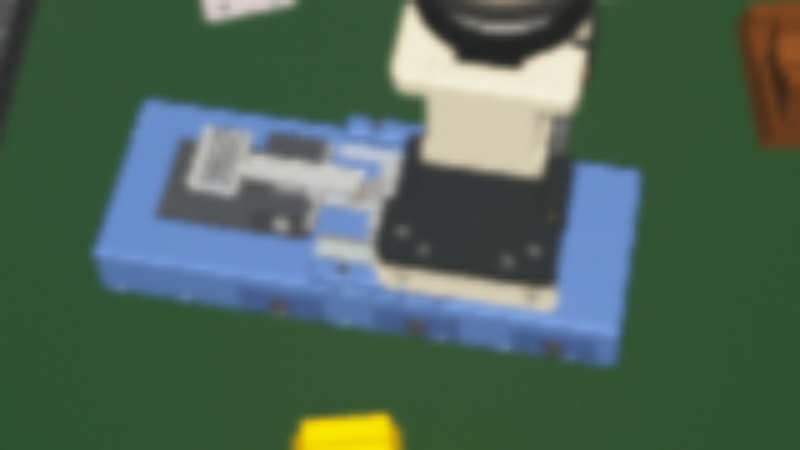

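Aligned between the fingers. Raise 1 more mm and shift 1.5 mm in x, then close.

>>> servo_tool(angular=[[0,0,0],[0,0,0],[0,0,0],[0,0,0],[0,0,0],[0,0,0],[0,0,0],[0,0,0],[0,0,0],[0,0,0]], slide=[[1.5,0.3,0.5],[1.5,0.3,0.5],[1.5,0.3,0.5],[1.5,0.3,0.5],[1.5,0.3,0.5],[1.5,0.3,0.5],[1.5,0.3,0.5],[1.5,0.3,0.5],[1.5,0.3,0.5],[1.5,0.3,0.5]], grip=[-0.3,-0.6,-1,-1,-1,-1,-1,-1,-1,-1])

```text
time: 9.0
tool_pos: [504.2, 171.2, 55.8]
tcp_rot: [3.141, 0.0, -0.097]
contact_force: [1.1, 0.2, -0.7]
grip_width: 29.8
```

>>> servo_tool(angular=[[0,0,0],[0,0,0],[0,0,0],[0,0,0],[0,0,0],[0,0,0],[0,0,0],[0,0,0],[0,0,0],[0,0,0]], slide=[[-4,0.4,0],[-10,1.0,0],[-17,1.7,0.2],[-24,2.4,0.2],[-31,3.1,0.2],[-38,3.8,0.2],[-45,4.5,0.2],[-53,5.3,0.2],[-61,6.1,0.2],[-66,6.5,0.2]], grip=[-1,-1,-1,-1,-1,-1,-1,-1,-1,-1])

```text
time: 9.83
tool_pos: [436.8, 177.8, 55.9]
tcp_rot: [3.141, 0.001, -0.097]
contact_force: [-0.1, 0.8, -3.3]
grip_width: 29.9
```

>>> servo_tool(angular=[[0,0,0],[0,0,0],[0,0,0],[0,0,0],[0,0,0]], slide=[[-2,0,0],[-2,0,8],[-2,0,30],[-2,0,60],[-2,0,70]], grip=[-1,-1,-1,-1,-1])

```text
time: 10.25
tool_pos: [438.4, 178.2, 129.9]
tcp_rot: [-3.14, -0.006, -0.098]
contact_force: [0.8, 0.5, -2.3]
grip_width: 29.5
```

```bash
python3 snap.py h1
```

```text
10.25 [438.39656914 178.15550635 129.90460634] [-3.13986733 -0.0056069  -0.09751522] [ 0.82064568  0.4583364  -2.26336992] 29.545372008219925
```

View pics/h1.png

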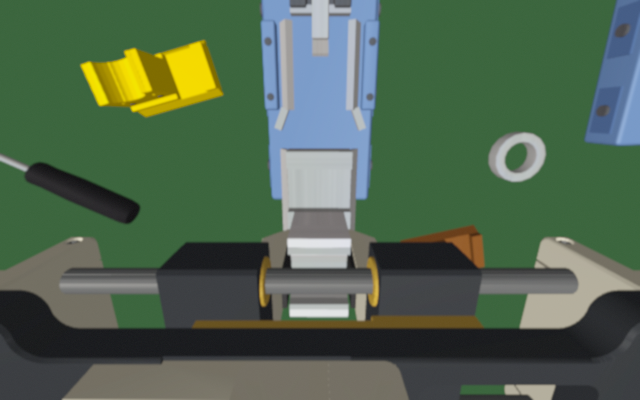

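```bash
cat > car.py <<'E'
from h import *
def car(n):
    c=dict(np.load(n+".npz"));W=cloud(c,np.eye(4)) # tool frame
    x,y,z=W[...,0],W[...,1],W[...,2]
    # expected: bearing center at tool z=-19 ; underside z=+18 ; top of bearing z=-38 ; carrier x=tool x
    s=(z>-42)&(z<-33)&(abs(x)<30)&(abs(y)<14.5)
    print('bear top n',s.sum(),'x',x[s].min(),x[s].max(),'z',np.median(z[s]))
    # front region: low gap & lip x 22..62, z from 0..12
    out=[]
    for b in np.arange(24,60,3):
        s=(x>b)&(x<b+3)&(abs(y)<25)&(z>-8)&(z<14)
        if s.sum()>8: out.append((b+1.5,y[s].min(),y[s].max(),np.median(z[s]),np.median(z[s&(y<0)])-np.median(z[s&(y>0)])))
    out=np.array(out);print(out.round(1))
    s=(z>-8)&(z<14)&(abs(y)<16)&(x>40)&(x<70)
    print('nose x',np.percentile(x[s],99.5))
    if len(out)>3:
        ok=(out[:,2]-out[:,1])>34
        p=np.polyfit(out[ok,0],(out[ok,1]+out[ok,2])/2,1);print('yaw rel deg',np.degrees(p[0]),'y at 0',p[1])
    return W,c
if __name__=="__main__":
    import sys; car(sys.argv[1])
E
python3 car.py h1
```

```text
bear top n 2025 x -23.69844927660327 21.724458787802696 z -35.36247823078392
[[ 25.5 -21.6  20.9  10.8  -0. ]
 [ 28.5 -21.4  20.8  10.7  -0. ]
 [ 31.5 -21.4  21.3  10.8  -0. ]
 [ 34.5 -21.4  20.6  10.9  -0. ]
 [ 37.5 -21.2  20.6  10.8   0.1]
 [ 40.5 -21.2  21.1  10.8  -0.2]
 [ 43.5 -21.7  21.   10.9   0. ]
 [ 46.5 -21.6  20.9   4.2  -0.2]
 [ 49.5 -22.   20.6   3.8  -0.2]
 [ 52.5 -21.3  21.2   3.8   0.1]
 [ 55.5 -21.3  21.1   4.   -0. ]
 [ 58.5 -20.4  20.4   8.7  -0.1]]
nose x 57.14576062632879
yaw rel deg 0.23599912728270708 y at 0 -0.43459290132798006
```

>>> servo_tool(angular=[[0,0,1.6],[0,0,1.6],[0,0,1.6],[0,0,1.6],[0,0,1.6],[0,0,1.6],[0,0,1.6],[0,0,1.6],[0,0,1.6],[0,0,1.6]], slide=[[2,-20,0],[5,-55,0],[8,-95,0],[11,-135,0],[14,-175,0],[17,-215,0],[20,-255,0],[22,-285,0],[24,-305,0],[24,-311,0]], grip=[-1,-1,-1,-1,-1,-1,-1,-1,-1,-1])

```text
time: 11.13
tool_pos: [460.7, -136.8, 125.9]
tcp_rot: [3.14, -0.001, -0.073]
contact_force: [1.1, 0.8, -2.7]
grip_width: 29.7
```

>>> servo_tool(angular=[[0,0,0],[0,0,0],[0,0,0]], slide=[[0,0,0],[0,0,0],[0,0,0]], grip=[-1,-1,-1])

```text
time: 11.38
tool_pos: [459.9, -132.0, 125.8]
tcp_rot: [-3.141, 0.001, -0.069]
contact_force: [1.0, 0.5, -2.8]
grip_width: 29.8
```

```bash
python3 snap.py h2; python3 car.py h2
python3 - <<'E'
from fit import *
X,Y,W,c,k=fit("h2",0,(586,-141.3,-.069))
E
```

```text
11.3833 [ 459.90305872 -132.03956138  125.82668202] [-3.14102506e+00  8.47768739e-04 -6.85183533e-02] [ 1.00140198  0.5178422  -2.82868536] 29.761135965779193
bear top n 2038 x -23.40236836302266 21.844764576182122 z -35.300731349311484
[[ 25.5 -21.   20.2  10.9  -0.2]
 [ 28.5 -21.6  20.1  10.7   0. ]
 [ 31.5 -21.4  20.7  10.9   0. ]
 [ 34.5 -21.4  20.6  10.9  -0. ]
 [ 37.5 -21.2  20.4  10.8  -0.1]
 [ 40.5 -21.7  21.   10.8   0. ]
 [ 43.5 -21.6  20.9  10.9  -0.2]
 [ 46.5 -21.5  20.8   4.4   0. ]
 [ 49.5 -21.4  20.7   3.9  -0. ]
 [ 52.5 -21.2  20.6   3.9   0.1]
 [ 55.5 -21.2  20.5   4.1  -0.1]
 [ 58.5 -20.5  19.8   8.3   0.1]]
nose x 57.15468444259065
yaw rel deg 0.31150224445335495 y at 0 -0.6096312500390358
h2 origin 597.7698603271901 -142.05965565132038 yaw -0.06696966577499973 width 88.04740291077383 15 z 35.00582927525454 far 21.87792386515623 resid 0.17176177580885416
```

View pics/h2.png

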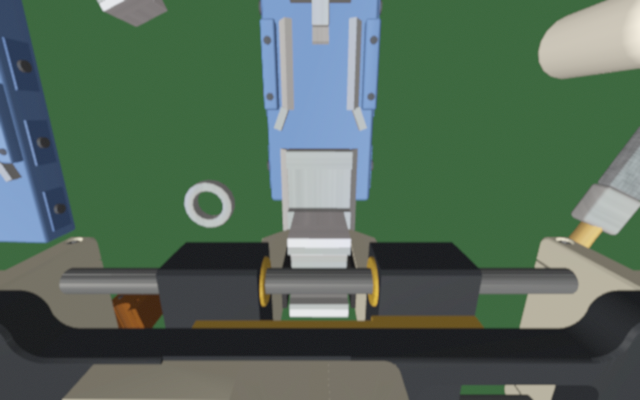

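>>> servo_tool(angular=[[0,0,0],[0,0,0],[0,0,0],[0,0,0],[0,0,0],[0,0,0],[0,0,0],[0,0,0]], slide=[[0,-0.5,-15],[0,-0.5,-35],[0,-0.5,-52],[0,-0.5,-62],[0,-0.5,-66],[0,-0.5,-68],[0,-0.5,-69],[0,-0.5,-69]], grip=[-1,-1,-1,-1,-1,-1,-1,-1])

```text
time: 12.1
tool_pos: [460.7, -133.6, 57.5]
tcp_rot: [3.141, -0.001, -0.069]
contact_force: [0.5, 0.2, -2.7]
grip_width: 29.9
```

```bash
python3 snap.py h3
```

```text
12.1 [ 460.67491053 -133.58459713   57.5389372 ] [ 3.14113280e+00 -9.76291107e-04 -6.88818420e-02] [ 0.46023278  0.2093924  -2.687779  ] 29.889529430342524
```

View pics/h3.png

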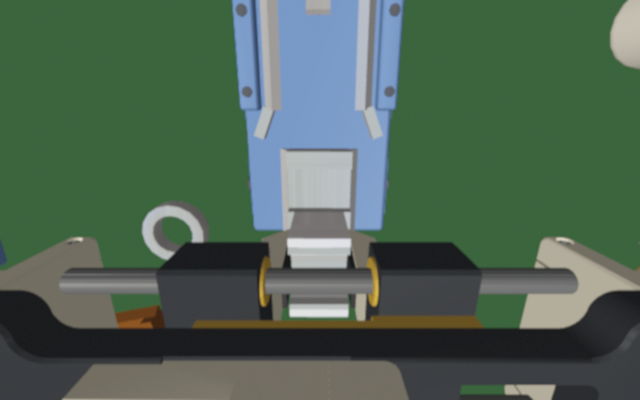

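>>> servo_tool(angular=[[0,0,0],[0,0,0],[0,0,0],[0,0,0],[0,0,0],[0,0,0],[0,0,0],[0,0,0],[0,0,0]], slide=[[0,0.6,-0.7],[1,0.6,-1.3],[3,0.4,-1.3],[6,0.2,-1.3],[9,0,-1.3],[12,-0.2,-1.3],[15,-0.4,-1.3],[18,-0.6,-1.3],[20,-0.7,-1.3]], grip=[-1,-1,-1,-1,-1,-1,-1,-1,-1])

```text
time: 12.9
tool_pos: [480.8, -134.6, 55.8]
tcp_rot: [3.141, -0.0, -0.069]
contact_force: [-0.7, 0.3, -1.2]
grip_width: 29.6
```

>>> servo_tool(angular=[[0,0,0],[0,0,0],[0,0,0],[0,0,0],[0,0,0],[0,0,0],[0,0,0]], slide=[[2,0.2,0],[5,0.1,0],[8,-0.1,0],[11,-0.3,0],[14,-0.5,0],[17,-0.7,0],[20,-0.9,0]], grip=[-1,-1,-1,-1,-1,-1,-1])

```text
time: 13.48
tool_pos: [500.6, -135.4, 55.8]
tcp_rot: [3.141, -0.0, -0.07]
contact_force: [-0.7, -0.5, -1.4]
grip_width: 29.8
```

```bash
python3 snap.py h4
```

```text
13.4833 [ 500.55993629 -135.4060292    55.76215159] [ 3.14145899e+00 -5.20032478e-05 -6.95009571e-02] [-0.67485525 -0.54890516 -1.36817732] 29.828403507125277
```

View pics/h4.png

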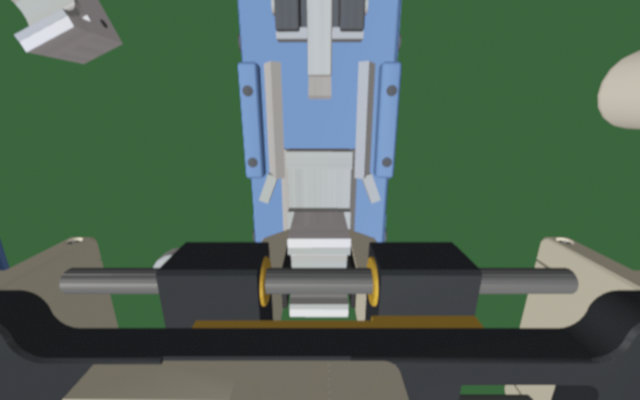

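Run:
```python
from h import *
def edge(n,o,a,Z=None):
    c=dict(np.load(n+".npz"));W=cloud(c,c["T"]);C,S=np.cos(a),np.sin(a)
    X=(W[...,0]-o[0])*C+(W[...,1]-o[1])*S; Y=-(W[...,0]-o[0])*S+(W[...,1]-o[1])*C;z=W[...,2]
    s=(abs(Y)<3)&(z>50)&(z<64)&(X>-20)&(X<100)
    xs=X[s];zs=z[s]
    print(n,'tooth start',np.percentile(xs,.5), 'bins',[(b,np.round(np.median(zs[(xs>=b)&(xs<b+2)]),1)) for b in range(-6,100,2) if ((xs>=b)&(xs<b+2)).sum()>3])
    s=(abs(Y)<13)&(abs(Y)>8)&(z>61)&(z<63.5)&(X>40)&(X<110);  
    if s.sum(): print(' pad',np.percentile(X[s],1),np.percentile(X[s],99),s.sum())
    s=(abs(Y)<19)&(abs(Y)>8)&(z>45)&(z<65)&(X>0)&(X<58)
    if s.sum(): print(' ears',np.percentile(X[s],1),np.percentile(X[s],99),s.sum())
A=(565,165.3);B=(586,-141.3)
edge("wA",A,-.0992);edge("wA2",A,-.0992)
edge("h1",A,-.0992)
edge("wB",B,-.069);edge("h2",B,-.069);edge("h4",B,-.069)
```

```text
wA tooth start -6.984780082001032 bins [(-6, np.float64(56.5)), (-4, np.float64(55.7)), (-2, np.float64(54.2)), (0, np.float64(52.6)), (2, np.float64(52.9)), (4, np.float64(60.0)), (6, np.float64(60.3)), (8, np.float64(60.3)), (10, np.float64(59.6)), (12, np.float64(60.0)), (14, np.float64(60.1)), (16, np.float64(60.2)), (18, np.float64(59.8)), (20, np.float64(60.0)), (22, np.float64(60.6)), (24, np.float64(60.4)), (26, np.float64(60.0)), (28, np.float64(59.9)), (30, np.float64(60.6)), (32, np.float64(60.6)), (34, np.float64(59.9)), (36, np.float64(59.6)), (38, np.float64(60.3)), (40, np.float64(60.0)), (42, np.float64(60.1)), (44, np.float64(60.0)), (46, np.float64(60.7)), (48, np.float64(60.3)), (50, np.float64(60.0)), (52, np.float64(60.6)), (54, np.float64(60.1)), (56, np.float64(59.8)), (58, np.float64(60.5)), (60, np.float64(61.6)), (62, np.float64(61.8)), (64, np.float64(62.0)), (66, np.float64(62.2)), (68, np.float64(61.9)), (70, np.float64(61.9)), (72, np.float64(62.0)), (74, np.float64(61.6)), (76, np.float64(62.6)), (78, np.float64(61.5)), (80, np.float64(61.0)), (82, np.f
[... 3270 characters left out ...]
np.float64(59.7))]
 ears 27.81052554916718 28.886525606038113 88
h4 tooth start -0.23535179580975368 bins [(-2, np.float64(55.7)), (0, np.float64(56.9)), (2, np.float64(56.2)), (4, np.float64(54.8)), (6, np.float64(53.5)), (8, np.float64(52.4)), (10, np.float64(59.5)), (12, np.float64(60.1)), (14, np.float64(60.2)), (16, np.float64(59.9)), (18, np.float64(60.0)), (20, np.float64(59.9)), (22, np.float64(60.1)), (24, np.float64(60.1)), (26, np.float64(60.3)), (28, np.float64(60.1)), (30, np.float64(60.1)), (32, np.float64(60.1)), (34, np.float64(60.1)), (36, np.float64(60.2)), (38, np.float64(59.9)), (40, np.float64(60.1)), (42, np.float64(60.1))]
 ears 28.08800432233089 44.15123992140945 1776
```

>>> servo_tool(angular=[[0,0,0],[0,0,0],[0,0,0],[0,0,0],[0,0,0],[0,0,0],[0,0,0],[0,0,0],[0,0,0],[0,0,0]], slide=[[3,-0.2,0],[6,-0.4,0],[9,-0.6,0],[12,-0.8,0],[15,-1.0,0],[18,-1.2,0],[21,-1.4,0],[24,-1.6,0],[26,-1.8,0],[27.5,-1.9,0]], grip=[-1,-1,-1,-1,-1,-1,-1,-1,-1,-1])

```text
time: 14.37
tool_pos: [528.1, -137.3, 55.8]
tcp_rot: [3.141, -0.0, -0.069]
contact_force: [-1.2, -0.3, -0.3]
grip_width: 29.6
```

>>> servo_tool(angular=[[0,0,0],[0,0,0],[0,0,0],[0,0,0],[0,0,0],[0,0,0],[0,0,0],[0,0,0],[0,0,0]], slide=[[1.2,-0.08,0],[2.4,-0.16,0],[3.6,-0.25,0],[4.8,-0.33,0],[6,-0.41,0],[7.2,-0.5,0],[8.4,-0.58,0],[9.6,-0.66,0],[10.8,-0.74,0]], grip=[-1,-1,-1,-1,-1,-1,-1,-1,-1])

```text
time: 15.12
tool_pos: [536.9, -137.8, 55.8]
tcp_rot: [-3.141, 0.004, -0.069]
contact_force: [-7.2, -0.1, 7.3]
grip_width: 29.7
```

>>> servo_tool(angular=[[0,0,0],[0,0,0],[0,0,0],[0,0,0],[0,0,0]], slide=[[1.2,-0.08,0],[2.4,-0.16,0],[3.6,-0.25,0],[4.8,-0.33,0],[6,-0.41,0]], grip=[-1,-1,-1,-1,-1])

```text
time: 15.53
tool_pos: [542.0, -138.1, 55.7]
tcp_rot: [-3.141, 0.006, -0.069]
contact_force: [-11.8, -0.5, 9.5]
grip_width: 30.0
```

>>> servo_tool(angular=[[0,0,0],[0,0,0],[0,0,0],[0,0,0],[0,0,0]], slide=[[1.2,-0.08,0],[2.4,-0.16,0],[3.6,-0.25,0],[4.8,-0.33,0],[6,-0.41,0]], grip=[-1,-1,-1,-1,-1])

```text
time: 15.95
tool_pos: [548.7, -138.6, 55.8]
tcp_rot: [-3.141, 0.004, -0.069]
contact_force: [-8.2, 0.4, 7.2]
grip_width: 29.8
```

>>> servo_tool(angular=[[0,0,0],[0,0,0],[0,0,0],[0,0,0]], slide=[[1.2,-0.08,0],[2.4,-0.16,0],[3.6,-0.25,0],[4.8,-0.33,0]], grip=[-1,-1,-1,-1])

```text
time: 16.28
tool_pos: [553.4, -138.9, 55.8]
tcp_rot: [-3.141, 0.004, -0.069]
contact_force: [-8.8, 0.1, 7.8]
grip_width: 29.8
```

>>> servo_tool(angular=[[0,0,0],[0,0,0]], slide=[[0.8,-0.05,0],[1.6,-0.1,0]], grip=[-1,-1])

```text
time: 16.45
tool_pos: [555.0, -139.0, 55.8]
tcp_rot: [-3.141, 0.004, -0.069]
contact_force: [-9.1, 0.2, 7.4]
grip_width: 29.6
```

>>> servo_tool(angular=[[0,0,0],[0,0,0]], slide=[[0.8,-0.05,0],[0.8,-0.05,0]], grip=[-1,-1])

```text
time: 16.62
tool_pos: [556.3, -139.1, 55.8]
tcp_rot: [-3.141, 0.003, -0.069]
contact_force: [-6.1, -0.3, 5.5]
grip_width: 29.8
```

>>> servo_tool(angular=[[0,0,0],[0,0,0]], slide=[[0.8,-0.05,0],[0.8,-0.05,0]], grip=[-1,-1])

```text
time: 16.78
tool_pos: [557.1, -139.2, 55.8]
tcp_rot: [-3.141, 0.003, -0.069]
contact_force: [-6.2, 0.4, 6.1]
grip_width: 29.9
```

```bash
python3 snap.py h5
```

```text
16.7833 [ 557.06903664 -139.16687478   55.7881663 ] [-3.1413054   0.00330879 -0.06944052] [-6.19984942  0.43430607  6.09433401] 29.851920116369836
```

View pics/h5.png

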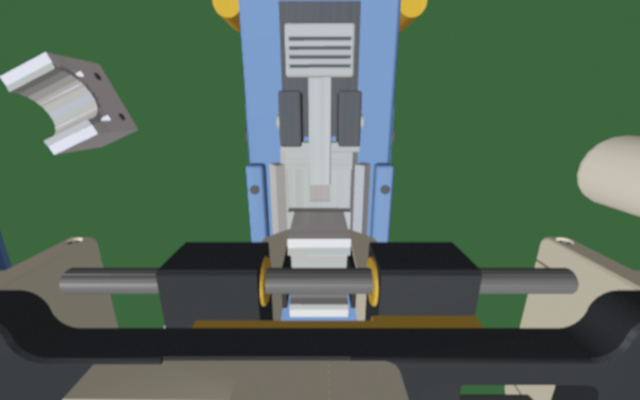

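Check the tooth height and the pad: is the catch down?

```bash
cat > tooth.py <<'E'
from h import *
import sys
c=dict(np.load(sys.argv[1]+".npz"));W=cloud(c,c["T"]);a=-.069;C,S=np.cos(a),np.sin(a)
X=(W[...,0]-586)*C+(W[...,1]+141.3)*S; Y=-(W[...,0]-586)*S+(W[...,1]+141.3)*C;z=W[...,2]
for y0,y1,l in((-3,3,'arm'),(-13,-8,'side')):
    print(l,[(b,float(np.nanmedian(z[(Y>y0)&(Y<y1)&(X>=b)&(X<b+3)]).round(1))) for b in range(-12,95,3)])
E
python3 tooth.py h5
```

```text
arm [(-12, 91.1), (-9, 81.7), (-6, 163.1), (-3, 166.2), (0, 136.9), (3, 55.3), (6, 53.5), (9, 60.0), (12, 60.1), (15, 60.0), (18, 60.0), (21, 60.0), (24, 60.0), (27, 60.0), (30, 60.0), (33, 60.1), (36, 60.2), (39, 60.2), (42, 60.1), (45, 60.2), (48, 60.2), (51, 60.2), (54, 60.1), (57, 60.1), (60, 60.0), (63, 60.1), (66, 61.3), (69, 61.9), (72, 61.8), (75, 61.9), (78, 61.8), (81, 61.9), (84, 61.7), (87, 61.5), (90, nan), (93, 39.9)]
side [(-12, 91.0), (-9, 82.3), (-6, 161.5), (-3, 167.1), (0, 137.0), (3, 45.0), (6, 44.8), (9, 44.9), (12, 45.0), (15, 45.1), (18, 52.1), (21, 52.3), (24, 52.1), (27, 53.0), (30, 54.1), (33, 55.8), (36, 56.2), (39, 56.0), (42, 56.1), (45, 55.4), (48, 55.1), (51, 55.5), (54, 56.1), (57, 56.0), (60, 39.2), (63, 39.0), (66, 60.3), (69, 61.9), (72, 61.8), (75, 61.9), (78, 61.8), (81, 61.9), (84, 61.5), (87, 61.6), (90, nan), (93, 39.9)]
  return np.nanmean(a, axis, out=out, keepdims=keepdims)
```

>>> servo_tool(angular=[[0,0,0],[0,0,0],[0,0,0],[0,0,0]], slide=[[-1,0.07,0],[-2,0.14,0],[-3,0.2,0],[-3,0.2,0]], grip=[-1,-1,-1,-1])

```text
time: 17.17
tool_pos: [555.4, -139.1, 55.8]
tcp_rot: [3.142, 0.0, -0.069]
contact_force: [-3.3, 0.8, 2.8]
grip_width: 30.1
```

>>> servo_tool(angular=[[0,0,0],[0,0,0],[0,0,0],[0,0,0]], slide=[[-1,0.07,0],[-2,0.14,0],[-2,0.14,0],[-2,0.14,0]], grip=[-1,-1,-1,-1])

```text
time: 17.5
tool_pos: [555.3, -139.1, 55.8]
tcp_rot: [3.141, -0.004, -0.07]
contact_force: [4.3, 1.7, -2.2]
grip_width: 29.7
```

>>> servo_tool(angular=[[0,0,0],[0,0,0],[0,0,0],[0,0,0],[0,0,0],[0,0,0],[0,0,0]], slide=[[1,-0.1,0],[1,-0.1,0],[1,-0.1,0],[1,-0.1,0],[1,-0.1,0],[1,-0.1,0.5],[1,-0.1,1]], grip=[-1,-0.2,0,0,0,0,0])

```text
time: 18.08
tool_pos: [554.4, -139.1, 56.7]
tcp_rot: [3.142, 0.0, -0.07]
contact_force: [0.2, -0.7, -0.4]
grip_width: 45.7
```

>>> servo_tool(angular=[[0,0,0],[0,0,0],[0,0,0],[0,0,0],[0,0,0],[0,0,0],[0,0,0],[0,0,0],[0,0,0],[0,0,0]], slide=[[0,0,5],[0,0,15],[0,0,30],[0,0,60],[-20,0,100],[-60,0,140],[-80,0,160],[-80,0,160],[-80,0,160],[-80,0,160]], grip=[0,0,0,0,0,0,0,0,0,0])

```text
time: 18.92
tool_pos: [474.8, -139.2, 217.4]
tcp_rot: [3.141, -0.002, -0.07]
contact_force: [-0.4, 0.0, -1.2]
grip_width: 46.2
```

```bash
python3 snap.py f1; python3 tooth.py f1 2>/dev/null
python3 - <<'E'
from fit import *
X,Y,W,c,k=fit("f1",0,(586,-141.3,-.069))
s=(abs(Y)<50)&(W[...,2]>80)&(W[...,2]<100)&(X<0)&(X>-110)
print(cv2.minAreaRect(np.stack([X[s],Y[s]],-1).astype(np.float32)),np.percentile(W[...,2][s],90))
E
```

```text
18.9167 [ 474.80361811 -139.23007109  217.37140072] [ 3.14099396e+00 -1.70489876e-03 -6.99392590e-02] [-0.39590715  0.04574166 -1.23731616] 46.21200196637462
arm [(-12, 90.8), (-9, nan), (-6, 44.8), (-3, 44.7), (0, 56.5), (3, 55.8), (6, 53.7), (9, 56.9), (12, 59.9), (15, 60.0), (18, 60.0), (21, 60.5), (24, 60.4), (27, 60.1), (30, 60.3), (33, 59.9), (36, 59.9), (39, 59.9), (42, 60.2), (45, 60.4), (48, 60.3), (51, 59.6), (54, 60.3), (57, 60.2), (60, 60.4), (63, 60.0), (66, 61.3), (69, 61.5), (72, nan), (75, nan), (78, nan), (81, nan), (84, nan), (87, nan), (90, nan), (93, nan)]
side [(-12, 90.8), (-9, nan), (-6, 45.0), (-3, 45.2), (0, 44.8), (3, 44.5), (6, 44.8), (9, 44.8), (12, 44.9), (15, 49.3), (18, 51.7), (21, 52.0), (24, 52.1), (27, 49.9), (30, 54.6), (33, 56.9), (36, 54.5), (39, 56.1), (42, 54.1), (45, 56.8), (48, 56.2), (51, 50.1), (54, 56.4), (57, 56.1), (60, 39.5), (63, 38.8), (66, 59.6), (69, 40.7), (72, 38.7), (75, nan), (78, nan), (81, nan), (84, nan), (87, nan), (90, nan), (93, nan)]
f1 origin 587.0557742248261 -141.41353812746186 yaw -0.06795240200257824 width 88.2783376975662 22 z 34.9380780440942 far 78.78433263408691 resid 0.22148442840806404
((-32.331356048583984, 0.4707365036010742), (29.87805938720703, 43.412261962890625), 89.92290496826172) 91.96889238528836
```

View pics/f1.png

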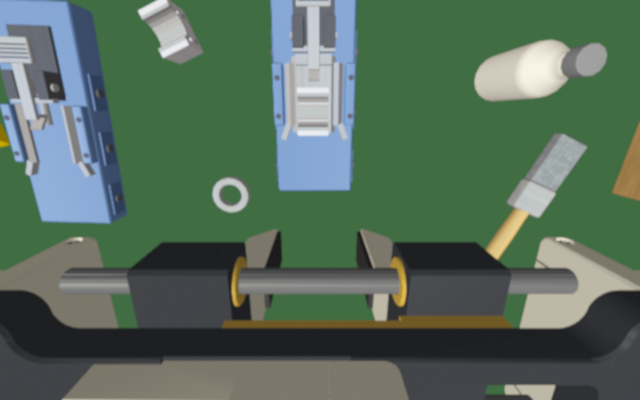

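Run:
```python
from plant import bot
print(bot.close_job())
```

```text
the job is handed in; nothing more can be done
None
```

The carrier is in the empty fixture, caught behind its lip by that fixture's catch, and the job is handed in at about 19 s of the 64 s allowed.

**What I did:** I pressed the loaded fixture's pad with about 7 N and the carrier sprang out about 23 mm. I drew it out, carried it over and slid it in at about 15 mm/s. The largest push I read was about 12 N, at the catch ramp. I did not see the force climb as it would against the hard stop.

**Last checks:**
- **Caught:** Pulling back with about 4 N did not move the carrier, and the catch arm measures level, so the tooth is down.
- **Seated:** The bearing is about 0.5 mm off the centre line and within about 0.01 rad of straight. It is down on the slide, at about x = -32 in the fixture's frame, where -46 was the limit. This matches the stop setting of about 7 mm that I had estimated from the images.
- **Let go:** The gripper is open and well clear.

**One mishap:** My first grasp was too low. The fingers closed on something 36.5 mm wide under the bearing, with about 6 N upward. I opened, rose about 5 mm and gripped it properly.

**Not confirmed:** I could not read the ejector travel directly, only infer it. The bystanders in the last picture looked undisturbed, but I did not measure them, and the driver and pin gauge were out of view.

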